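# Pop the breaker hatch and reset the breaker

## Task

The breaker in the box with the wide hatch has tripped: with closed fingertips press the ribbed end of that hatch down once and let go, so that its push-push catch releases it, and watch for a second or two that it swings up and stays open. Then push the round white reset plunger under it fully home, and withdraw with the hatch still open. Do not push the hatch back towards shut, leave the box with the narrow hatch closed, and grasp, lift or shove nothing.

Things in the scene. Friction and masses are not known exactly. Their poses are not given: they have to be found in the camera images.
- wide_mid (a point): centre of the box with the wide hatch: grey, loose on rubber feet, 110 x 100 x 58 mm high, 1.6 kg; x to the back (vent slots), z up. Hatch 60 mm long (x) x 64 mm wide, from 45 mm in front of this point to its hinge 15 mm behind it, 27 mm above it. Open, it leans back over the rear of the box, up to 47 mm above its top. Opening under it: 62 mm (x) x 66 mm, 30 mm deep.
- narrow_mid (a point): centre (29 mm above the desk) of the other box, of the same size and make, whose hatch is narrow (60 mm along x, 34 mm wide) and has the same kind of catch; it is to stay shut.
- wide_pad (a point): the place to press on the wide hatch: on its top face near the free front end, on three small ribs, in the middle of its width, 42 mm in front of the hinge and 18 mm behind the front edge; in front of that edge the box is stepped 10 mm lower; z out of the hatch. Moves with the hatch; with the hatch shut it is 58 mm above the desk.
- wide_hatch (a joint): hinge of the wide hatch, rad: 0 to 0.02 shut, flush; negative pressed in (hard stop -0.104, ribs 4.4 mm down); 2.3 fully open, leaning well back, held there by its spring. Pressed past about -0.07 (ribs 3 mm down, about 3 N) and let go, the catch releases it and it swings up by itself in about 2 s. Pressed down again from open, it catches shut.
- narrow_hatch (a joint): hinge of the narrow hatch, rad: 0 to 0.02 shut, negative pressed in, 2.3 fully open; same catch as the wide one.
- breaker (a joint): travel of the breaker's reset plunger inside the wide box, m: about 0 to 0.0015 = tripped (standing out), 0.006 = fully home. It slides straight down with about 3 N of friction, stays where it is left, and stops hard at 0.006.
- breaker_top (a point): the middle of the flat round top (17 mm across) of the white reset plunger, under the wide hatch, 16 mm in front of wide_mid, on the box's centre line. Standing out it is about 9 mm below the top of the box (49 mm above the desk); home it is 15 mm below (43 mm above the desk). Out of reach until the hatch is open.
- reel: a flat round reel of desoldering braid, 38 mm across, 10 mm high, lying flat on the 3 mm thick dark mat; a bystander. Origin: centre of its underside.
- tweezers: tweezers lying on the 3 mm thick dark mat, 124 mm long, 11 mm wide, 9 mm high; a bystander. Origin: centre of its underside.
- jar: a small jar with a lid, 47 mm across, 54 mm high, standing on the desk behind the boxes' places; a bystander. Origin: centre of its underside.
- tape: a roll of tape, 100 mm across, 25 mm high, lying flat on the desk behind the small vise; a bystander. Origin: centre of its underside.
- cutter: flush cutters lying on the desk at the left, 103 mm long, 36 mm wide, 11 mm high; a bystander. Origin: centre of its underside.
- syringe: a flux syringe standing upright on its cap in front of the small vise, 19 mm across, 90 mm high; its z axis points up; a bystander. Origin: centre of its underside.
There are look-alikes about, which are no part of the job. Leave any yellow look-alike of the part that bears narrow_mid alone.

How it is judged:
By the outcome, as a careful person would: the job done as asked, in the order asked, and still so for the second after the job is handed in, with the robot touching nothing.
It also fails if it takes over 48 s, if anything falls off the work surface, if the arm or the gripper's body presses on something with over 40 N, if the wrist force passes 120 N, or if a joint passes its speed limit or range.

## Robot

A 6-joint arm with a two-finger parallel gripper is mounted at the origin on a cart in front of the work surface, level with it; the furniture and walls round the work are solid. World frame = base frame: x ahead of the robot, y to its left, z up, the work surface at z = 0. Lengths are in m, angles in rad, forces in N, time in s.
With the tool pointing down it reaches from about 0.35 to 0.775 m from the base axis. Payload 5.5 kg.
Tool frame: the origin (TCP) lies at the very end of the fingers, on their centre line; the grasp point (between the pads) lies 19 mm behind it; z points along the fingers, y is the line along which they close (so a half turn about z gives the same grasp; the last joint's range is limited). The gripper opens to 85 mm and grips with 20 to 120 N. Pads are 22 mm wide; open, the fingers measure 114 mm over their backs; the gripper's body (76 mm by 85 mm) begins 54 mm behind the grasp point. The pads swing forward as they close: fully open they stand 13 mm farther back than shut.
Start: joints at [-1.472, 0.313, 0.046, 1.304, 0, 1.431], TCP at [0.136, -0.559, 0.231] pointing down, gripper open.
Joint ranges: [-2.76, 2.76], [-0.86, 1.69], [-1.03, 1.26], [-2.2, 2.34], [-1.47, 1.5], [-3.14, 3.14]. Speed limits (rad/s): [2.57, 2.57, 3.14, 3.14, 3.14, 3.14].

## Interface

Orientations are given as a unit quaternion [w, x, y, z].
In Python, from workcell import env, imaging, ticket gives the robot as it stands. The module is installed in compiled form; this text tells all that it offers.
- The arm moves only by the tool apply_moves, never from a script. Its argument "rows" is a list of rows, each an object with "xyz": the shift along the tool's x, y, z in mm, a list of three; "turn": the turn, a rotation vector about the tool's x, y, z in rad, a list of three; "grip": the opening, from 0 (shut) to 1 (fully open). A call has 1 to 12 rows; each row is the pose to reach, as a shift and turn from the pose commanded when the call began, along the tool's axes at that moment; what a row does not reach only later rows make up. A row lasts 1/12 s, in which the tool goes at most 41.7 mm and 7.16 degrees, less where a joint would pass 70% of its speed; a pose out of reach is approached as far as the arm can. A call with a gripper value outside its range is refused whole. The fingers move at their own pace and stop on an object; "force" is the grip in N (left out, the last holds). Time passes only in rows, so rows that repeat a pose let the fingers close. It gives the time, the measured TCP pose, the force, the opening and the grip force at its end, in the units of the state.
- env.get_state(): the state, without advancing time (a new reading comes with each control period).
- imaging.read_camera(name): name is "side" or "top"; returns a dict with "color" (400x640x3 uint8, blue, green, red), "z_map" (400x640 float32, m along the optical axis (not along the pixel's ray), 0 where there is no reading), "camera_matrix" (3x3 intrinsics, pixels), "k1" (the pictures are not rectified: a ray, as slopes to the right and down, at radius r is drawn at 1 + k1 r^2 times it, then the intrinsics apply), "view" (4x4, takes a point from world to camera coordinates). Camera axes: x right, y down, z forward; pixel columns grow to the right and rows downward; lengths in m; the calibration is good to about 2 mm. A picture is of the moment at which its call begins.
- ticket.hand_in(): hands the job in; it is judged then, once.
The state is a dict: "clock": time; "joint_pos": joint angles; "qvel": joint speeds; "tau": joint torques, N m; "tcp_pos": TCP position; "orientation": TCP orientation; "wrist_force": force on the tool from outside, world axes, zero at the start; "ft_torque": the same for the moment, N m; "finger_gap": finger opening in m; "grip_force": force on a finger pad.
Only numpy, scipy, OpenCV 4.12 (cv2) and the standard library are available. Lean on these libraries where they do the work, as an engineer would, in place of code of your own. Each camera call takes 0.05 s, during which the arm holds its last target. There are 200 camera calls.

## Working session

There is one attempt and no reset: what is moved stays moved. The work goes in short steps, Python scripts to look and compute and a tool call to move; the robot and the scene stay as the last step left them, time stands still between calls to the robot, and variables do not carry over. Pictures are saved under pics/ and viewed, at most 10 in all, crops included, and the job is handed in when it is done.

Besides the shell and the picture viewer there is one more tool, called after ">>>" as name(argument=value, ...) on one line, values as JSON. apply_moves: Moves the arm, as the interface text tells. Its arguments: {"type":"object","properties":{"rows":{"type":"array"},"force":{"type":"number"}},"required":["rows"]}

```bash
mkdir -p pics
cat > h.py <<'E'
import numpy as np, cv2
from workcell import env, imaging, ticket
def pts(c):
    z=c["z_map"];K=c["camera_matrix"];h,w=z.shape
    uv=np.stack(np.meshgrid(np.arange(w),np.arange(h)),-1).reshape(-1,1,2).astype(float)
    n=cv2.undistortPoints(uv,K,np.array([c["k1"],0,0,0,0.])).reshape(h,w,2)
    P=np.concatenate([n*z[...,None],z[...,None]],-1)
    V=c["view"]; return (P-V[:3,3])@V[:3,:3]
E
python3 - <<'E'
from h import *
import pickle
for n in("top","side"):
    c=imaging.read_camera(n); pickle.dump(c,open(n+".pkl","wb")); cv2.imwrite(f"pics/{n}0.png",c["color"]); print(n,c["view"].round(3).tolist(),c["k1"])
s=env.get_state();print(s)
E
```

```text
top [[-0.017, -0.998, 0.06, -0.01], [-0.991, 0.009, -0.13, 0.519], [0.13, -0.062, -0.99, 1.912], [0.0, 0.0, 0.0, 1.0]] -0.0054279157824768725
side [[-0.941, -0.337, 0.011, 0.484], [-0.209, 0.558, -0.803, 0.169], [0.264, -0.758, -0.596, 0.987], [0.0, 0.0, 0.0, 1.0]] -0.07818539951985738
{'clock': 0.1, 'joint_pos': array([-1.47157621e+00,  3.13919166e-01,  4.50935744e-02,  1.30364117e+00,
        1.89650550e-05,  1.43120184e+00]), 'qvel': array([-0.00030836, -0.00078481,  0.00188407,  0.00145553,  0.00053589,
       -0.00023776]), 'tau': array([ 2.23666131e-03, -4.81726170e+01,  2.99243420e+01,  1.26967742e-02,
       -1.37607235e-04,  9.57955081e-06]), 'tcp_pos': array([ 0.13596897, -0.55820711,  0.23050196]), 'orientation': array([-8.34855304e-04,  9.92879070e-01,  1.19123699e-01,  2.63401259e-05]), 'wrist_force': array([-0.04273497,  0.43111369, -0.60271057]), 'ft_torque': array([-0.01128549,  0.0322522 ,  0.03092819]), 'grip_force': 0.0, 'finger_gap': 0.08535013928519757}
```

View pics/top0.png

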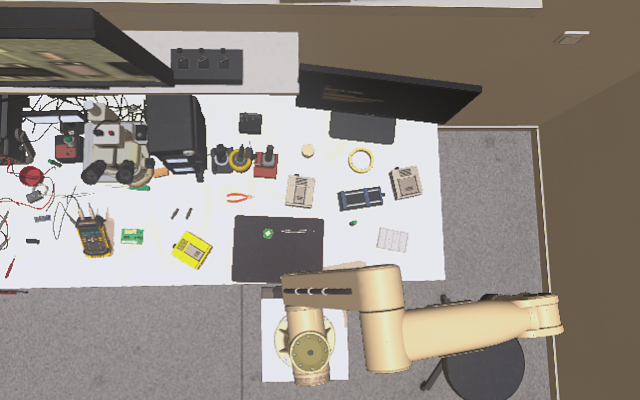

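View pics/side0.png

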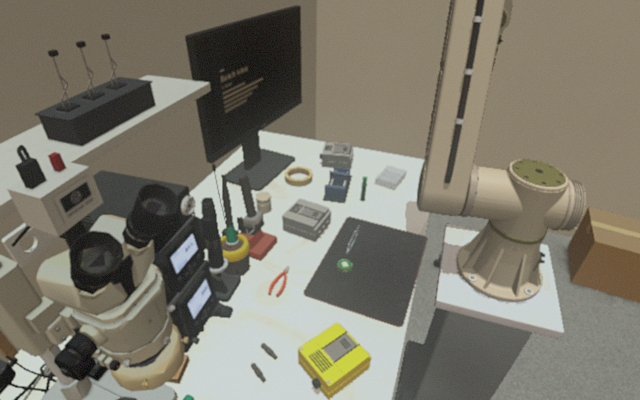

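The top view shows grey boxes at about (299,190) and (406,182), and a yellow look-alike at (190,250). In the side view the grey boxes are at (306,218) and (337,154), and the yellow one at (334,360). I'll crop both grey boxes to compare hatch widths.

Run:
```python
from h import *
import pickle
T=pickle.load(open("top.pkl","rb"));S=pickle.load(open("side.pkl","rb"))
def cr(c,u,v,r=30): return cv2.resize(c["color"][v-r:v+r,u-r:u+r],(390,290) if 0 else (300,300),interpolation=cv2.INTER_CUBIC)
im=np.vstack([np.hstack([cr(T,300,190),cr(T,406,182)]),np.hstack([cr(S,306,218),cr(S,337,154)])])
cv2.imwrite("pics/crop1.png",im)
for n,c,bx in(("T1",T,(270,160,330,220)),("T2",T,(380,155,435,210)),("S1",S,(270,185,345,250)),("S2",S,(310,130,365,175))):
    P=pts(c);a,b,d,e=bx;Q=P[b:e,a:d].reshape(-1,3);ok=c["z_map"][b:e,a:d].reshape(-1)>0
    for lo,hi in((.053,.066),(.040,.053)):
        q=Q[ok&(Q[:,2]>lo)&(Q[:,2]<hi)]
        if len(q)<5: print(n,lo,len(q));continue
        r=cv2.minAreaRect((q[:,:2]*1000).astype(np.float32)); print(n,lo,len(q),np.median(q,0).round(4),r)
```

```text
T1 0.053 590 [0.5456 0.0161 0.0586] ((558.9156494140625, 49.31293487548828), (195.38687133789062, 127.9947738647461), 66.32378387451172)
T1 0.04 168 [0.532 0.013 0.05 ] ((545.2921142578125, 14.798515319824219), (99.62899780273438, 116.15128326416016), 82.69612884521484)
T2 0.053 566 [ 0.5777 -0.3902  0.0582] ((575.0779418945312, -389.24700927734375), (108.74807739257812, 103.13420104980469), 11.306575775146484)
T2 0.04 195 [ 0.5554 -0.3805  0.0492] ((571.3189086914062, -362.05181884765625), (117.21041870117188, 160.9199981689453), 9.710877418518066)
S1 0.053 787 [0.5482 0.0169 0.0575] ((585.6152954101562, -49.093650817871094), (218.83563232421875, 188.3009490966797), 83.0918197631836)
S1 0.04 331 [0.5086 0.0219 0.0476] ((583.6458740234375, -54.584678649902344), (233.60594177246094, 201.41734313964844), 84.23454284667969)
S2 0.053 380 [ 0.5809 -0.3841  0.0574] ((570.5418701171875, -332.9150390625), (103.5062255859375, 225.4132537841797), 10.67997932434082)
S2 0.04 185 [ 0.5426 -0.3408  0.0485] ((569.5020751953125, -326.3616943359375), (120.45140838623047, 215.10255432128906), 11.973261833190918)
```

View pics/crop1.png

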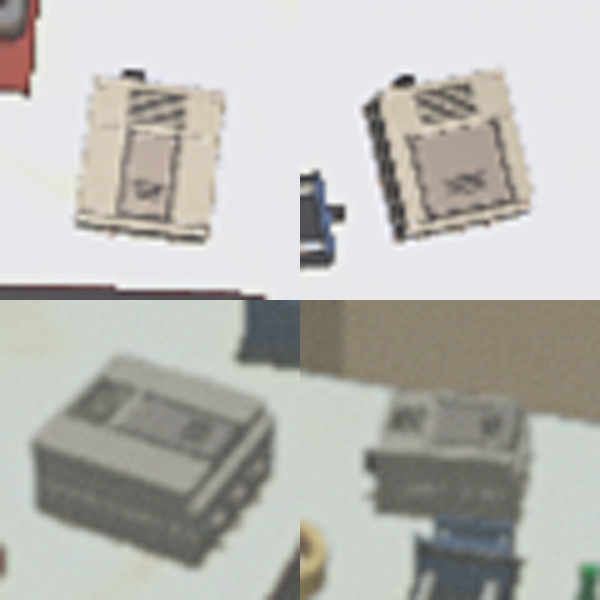

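Top-right grey box (406,182) has the wide hatch with ribs at about (409,189). The left one (299,190) has the narrow hatch, so I leave it and the yellow box (190,250) alone. Next I measure the hatch.

```bash
cat >> h.py <<'E'
def ray(c,uv,z):
    uv=np.array(uv,float).reshape(-1,1,2)
    n=cv2.undistortPoints(uv,c["camera_matrix"],np.array([c["k1"],0,0,0,0.])).reshape(-1,2)
    R=c["view"][:3,:3];o=-R.T@c["view"][:3,3];d=np.c_[n,np.ones(len(n))]@R
    return o+d*((z-o[2])/d[:,2])[:,None]
E
python3 - <<'E'
from h import *
import pickle
T=pickle.load(open("top.pkl","rb"));S=pickle.load(open("side.pkl","rb"))
im=T["color"]; print(im[180,410],im[185,402],im[175,396],im[190,420],im[192,397])
def sub(c,bx,lo,hi,n):
    a,b,d,e=bx;m=cv2.inRange(c["color"][b:e,a:d],np.array(lo),np.array(hi))
    m=cv2.morphologyEx(m,cv2.MORPH_CLOSE,np.ones((3,3)))
    k,l,st,ce=cv2.connectedComponentsWithStats(m);i=1+np.argmax(st[1:,4])
    v,u=np.nonzero(l==i);uv=np.c_[u+a,v+b];p=ray(c,uv,.058)
    r=cv2.minAreaRect((p[:,:2]*1000).astype(np.float32));print(n,st[i,4],p.mean(0).round(4),r);return uv
hc=im[180,405].astype(int); print(hc)
sub(T,(380,155,435,210),hc-14,hc+14,"hatch")
# box top by depth, side and top
for n,c,bx in(("T",T,(385,155,435,205)),("S",S,(310,138,365,175))):
    a,b,d,e=bx;P=pts(c)[b:e,a:d];g=c["color"][b:e,a:d].astype(int)
    m=((P[...,2]>.05)&(P[...,2]<.066)&(P[...,0]>.5)&(P[...,0]<.65)&(P[...,1]<-.32)).astype(np.uint8)
    k,l,st,ce=cv2.connectedComponentsWithStats(m);i=1+np.argmax(st[1:,4])
    v,u=np.nonzero(l==i);p=ray(c,np.c_[u+a,v+b],.058);print(n,st[i,4],p.mean(0).round(4),cv2.minAreaRect((p[:,:2]*1000).astype(np.float32)))
# dark rib pixels
g=cv2.cvtColor(im,cv2.COLOR_BGR2GRAY)
print(g[183:195,400:420])
print("ribs",ray(T,[[408.8-.5,188.6-.5]],.058))
E
```

```text
[150 159 172] [151 161 175] [179 196 206] [180 199 210] [168 185 195]
[150 160 173]
hatch 398 [ 0.5699 -0.395   0.058 ] ((572.6881103515625, -392.76239013671875), (116.03437805175781, 76.95610809326172), 16.063846588134766)
T 646 [ 0.5769 -0.3893  0.058 ] ((574.463623046875, -388.8539733886719), (108.87798309326172, 102.78436279296875), 10.930498123168945)
S 389 [ 0.5805 -0.3828  0.058 ] ((578.9802856445312, -384.0216064453125), (105.15771484375, 115.17042541503906), 11.515829086303711)
[[170 166 164 165 165 163 164 162 163 164 163 162 163 162 161 174 118 172
  200 195]
 [160 166 165 165 164 164 165 163 164 163 163 163 163 162 164 164 109 159
  197 196]
 [146 167 164 165 164 165 164 166 165 165 165 158 154 159 163 164 129 119
  179 197]
 [143 169 165 165 165 166 167 157 150 151 154 134 132 156 163 164 162 127
  175 197]
 [153 172 165 166 159 157 156 129 104  90  99 108 142 162 163 163 174 118
  169 196]
 [147 168 167 166 148 127 117 124 128 118 109  98 111 151 163 163 164 111
  157 192]
 [113 146 166 166 167 142 120 104 111 143 143 120 131 157 164 163 165 133
  116 176]
 [129 144 170 166 167 151 132 130 138 124 135 160 165 165 164 164 165 166
  116 172]
 [131 156 176 166 166 156 162 168 168 167 167 166 169 173 163 153 147 168
  111 153]
 [137 151 171 167 167 167 168 167 171 168 156 149 157 169 137 109  91 107
  118 136]
 [150 108 152 172 174 162 150 148 158 146 118  92  88 111 123 144 154 191
  197 181]
 [182 113 126 155 166 129  87  92 113 124 143 155 166 196 192 182 183 187
  165 129]]
ribs [[ 0.55010149 -0.39577291  0.058     ]]
```

```bash
cat > go.py <<'E'
from h import *
from scipy.spatial.transform import Rotation as R
def rel(p):
    s=env.get_state();w,x,y,z=s["orientation"];r=R.from_quat([x,y,z,w])
    return (r.inv().apply(np.array(p)-s["tcp_pos"])*1000).round(1), r.as_matrix().round(3).tolist()
E
python3 - <<'E'
from go import *
import pickle
S=pickle.load(open("side.pkl","rb"));T=pickle.load(open("top.pkl","rb"))
g=cv2.cvtColor(S["color"],cv2.COLOR_BGR2GRAY)
for c,bx in((S,(340,144,350,153)),(T,(404,186,413,191))):
    g=cv2.cvtColor(c["color"],cv2.COLOR_BGR2GRAY);a,b,d,e=bx;w=g[b:e,a:d].astype(float);w=np.clip(np.median(w)-w-4,0,None) if c is S else np.clip(155-w,0,None)
    V,U=np.mgrid[b:e,a:d];u,v=(w*U).sum()/w.sum(),(w*V).sum()/w.sum();print(u,v,ray(c,[[u,v]],.058),pts(c)[round(v),round(u)])
print(rel([.549,-.394,.16]))
E
```

```text
345.0 148.77225130890054 [[ 0.54917182 -0.39505641  0.058     ]] [ 0.54911312 -0.39502992  0.05706907]
408.8499486125385 188.1027749229188 [[ 0.55007354 -0.39787473  0.058     ]] [ 0.55010498 -0.39783794  0.06037826]
(array([440.1, -61.7,  70.7]), [[0.972, 0.237, -0.0], [0.237, -0.972, 0.002], [0.0, -0.002, -1.0]])
```

>>> apply_moves(rows=[{"xyz": [30, -4, 0], "turn": [0, 0, 0], "grip": 0}, {"xyz": [67, -9, 0], "turn": [0, 0, 0], "grip": 0}, {"xyz": [104, -14, 0], "turn": [0, 0, 0], "grip": 0}, {"xyz": [141, -19, 0], "turn": [0, 0, 0], "grip": 0}, {"xyz": [178, -24, 5], "turn": [0, 0, 0], "grip": 0}, {"xyz": [215, -29, 10], "turn": [0, 0, 0], "grip": 0}, {"xyz": [252, -34, 20], "turn": [0, 0, 0], "grip": 0}, {"xyz": [289, -39, 30], "turn": [0, 0, 0], "grip": 0}, {"xyz": [326, -44, 40], "turn": [0, 0, 0], "grip": 0}, {"xyz": [363, -49, 50], "turn": [0, 0, 0], "grip": 0}, {"xyz": [400, -54, 60], "turn": [0, 0, 0], "grip": 0}, {"xyz": [440, -60, 70], "turn": [0, 0, 0], "grip": 0}])

```text
clock: 1.1
tcp_pos: [0.5504, -0.3954, 0.1602]
orientation: [-0.0, 0.993, 0.119, -0.0]
wrist_force: [-0.0, -0.7, 0.1]
finger_gap: 0.0001
grip_force: 0.0
```

>>> apply_moves(rows=[{"xyz": [0, 0, 0], "turn": [0, 0, 0], "grip": 0}, {"xyz": [0, 0, 0], "turn": [0, 0, 0], "grip": 0}, {"xyz": [0, 0, 0], "turn": [0, 0, 0], "grip": 0}, {"xyz": [0, 0, 0], "turn": [0, 0, 0], "grip": 0}])

```text
clock: 1.43
tcp_pos: [0.5484, -0.3969, 0.1615]
orientation: [0.0, 0.993, 0.119, -0.0]
wrist_force: [-0.4, -0.0, -0.4]
finger_gap: 0.0002
grip_force: 0.0
```

Run:
```python
from go import *
s=env.get_state();print(s["clock"],s["tcp_pos"],s["orientation"],s["wrist_force"],s["finger_gap"],s["joint_pos"])
print(rel([.5495,-.396,.075]))
ims=[]
for n,b in(("top",(370,150,440,220)),("side",(300,90,380,180))):
    c=imaging.read_camera(n);a=c["color"][b[1]:b[3],b[0]:b[2]];ims.append(cv2.resize(a,(400,400),interpolation=cv2.INTER_CUBIC))
cv2.imwrite("pics/a1.png",np.hstack(ims))
```

```text
1.4333 [ 0.5484477  -0.39691038  0.16152088] [ 8.23343699e-05  9.92942767e-01  1.18594355e-01 -1.81393181e-04] [-0.3543133  -0.01778832 -0.38328112] 0.00018307792770469485 [-7.44727833e-01  5.38943841e-01  2.19079532e-01  1.25104254e+00
 -3.82771591e-04  2.15911658e+00]
(array([ 1.3, -0.6, 86.5]), [[0.972, 0.236, -0.0], [0.236, -0.972, -0.0], [-0.0, 0.0, -1.0]])
```

View pics/a1.png

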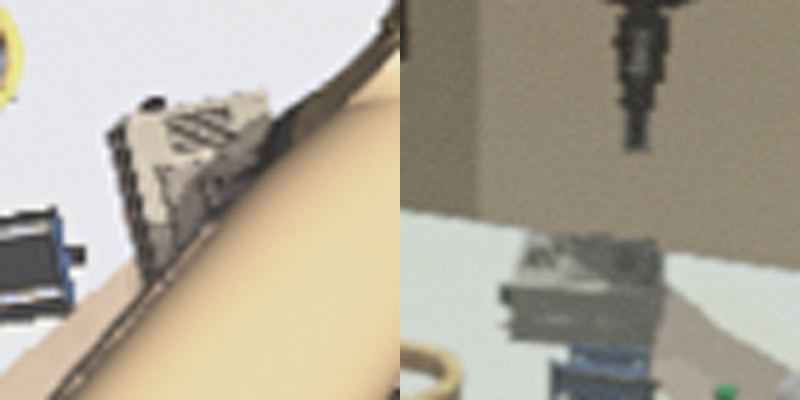

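The arm covers the hatch in the top view. The side view shows the closed fingertip at crop (637,150), straight above the box, with the hatch shut. Descending.

>>> apply_moves(rows=[{"xyz": [0, 0, 20], "turn": [0, 0, 0], "grip": 0}, {"xyz": [1, 0, 45], "turn": [0, 0, 0], "grip": 0}, {"xyz": [1, 0, 70], "turn": [0, 0, 0], "grip": 0}, {"xyz": [1, 0, 88], "turn": [0, 0, 0], "grip": 0}, {"xyz": [1, 0, 96], "turn": [0, 0, 0], "grip": 0}, {"xyz": [1, 0, 99], "turn": [0, 0, 0], "grip": 0}, {"xyz": [1, 0, 99], "turn": [0, 0, 0], "grip": 0}, {"xyz": [1, 0, 99], "turn": [0, 0, 0], "grip": 0}])

```text
clock: 2.2
tcp_pos: [0.5507, -0.3971, 0.0639]
orientation: [0.001, 0.993, 0.119, 0.001]
wrist_force: [1.7, -0.7, 0.6]
finger_gap: -0.0001
grip_force: 0.0
```

>>> apply_moves(rows=[{"xyz": [0, 0, 1], "turn": [0, 0, 0], "grip": 0}, {"xyz": [0, 0, 2], "turn": [0, 0, 0], "grip": 0}, {"xyz": [0, 0, 3], "turn": [0, 0, 0], "grip": 0}, {"xyz": [0, 0, 4], "turn": [0, 0, 0], "grip": 0}, {"xyz": [0, 0, 5], "turn": [0, 0, 0], "grip": 0}, {"xyz": [0, 0, 5], "turn": [0, 0, 0], "grip": 0}])

```text
clock: 2.7
tcp_pos: [0.5505, -0.3963, 0.0575]
orientation: [0.0, 0.993, 0.119, 0.0]
wrist_force: [-0.8, 0.1, 1.3]
finger_gap: 0.0002
grip_force: 0.9
```

>>> apply_moves(rows=[{"xyz": [0, 0, 1], "turn": [0, 0, 0], "grip": 0}, {"xyz": [0, 0, 2], "turn": [0, 0, 0], "grip": 0}, {"xyz": [0, 0, 3], "turn": [0, 0, 0], "grip": 0}, {"xyz": [0, 0, 3], "turn": [0, 0, 0], "grip": 0}, {"xyz": [0, 0, 3], "turn": [0, 0, 0], "grip": 0}])

```text
clock: 3.12
tcp_pos: [0.5505, -0.3963, 0.0545]
orientation: [0.0, 0.993, 0.119, 0.0]
wrist_force: [0.5, -0.5, 3.5]
finger_gap: 0.0003
grip_force: 1.6
```

>>> apply_moves(rows=[{"xyz": [0, 0, 0.5], "turn": [0, 0, 0], "grip": 0}, {"xyz": [0, 0, 1], "turn": [0, 0, 0], "grip": 0}, {"xyz": [0, 0, 1], "turn": [0, 0, 0], "grip": 0}])

```text
clock: 3.37
tcp_pos: [0.5506, -0.3964, 0.0541]
orientation: [0.0, 0.993, 0.119, 0.0]
wrist_force: [-0.7, 0.1, 7.7]
finger_gap: 0.0001
grip_force: 3.5
```

At the hard stop. Now I release and retreat up and forward.

>>> apply_moves(rows=[{"xyz": [0, 0, -15], "turn": [0, 0, 0], "grip": 0}, {"xyz": [-15, 0, -45], "turn": [0, 0, 0], "grip": 0}, {"xyz": [-40, 0, -75], "turn": [0, 0, 0], "grip": 0}, {"xyz": [-70, 0, -100], "turn": [0, 0, 0], "grip": 0}, {"xyz": [-100, 0, -110], "turn": [0, 0, 0], "grip": 0}, {"xyz": [-120, 0, -110], "turn": [0, 0, 0], "grip": 0}, {"xyz": [-120, 0, -110], "turn": [0, 0, 0], "grip": 0}, {"xyz": [-120, 0, -110], "turn": [0, 0, 0], "grip": 0}, {"xyz": [-120, 0, -110], "turn": [0, 0, 0], "grip": 0}, {"xyz": [-120, 0, -110], "turn": [0, 0, 0], "grip": 0}, {"xyz": [-120, 0, -110], "turn": [0, 0, 0], "grip": 0}, {"xyz": [-120, 0, -110], "turn": [0, 0, 0], "grip": 0}])

```text
clock: 4.37
tcp_pos: [0.4344, -0.424, 0.1626]
orientation: [-0.0, 0.993, 0.12, -0.0]
wrist_force: [-0.1, -0.4, -0.3]
finger_gap: 0.0001
grip_force: 0.0
```

>>> apply_moves(rows=[{"xyz": [0, 0, 0], "turn": [0, 0, 0], "grip": 0}, {"xyz": [0, 0, 0], "turn": [0, 0, 0], "grip": 0}, {"xyz": [0, 0, 0], "turn": [0, 0, 0], "grip": 0}, {"xyz": [0, 0, 0], "turn": [0, 0, 0], "grip": 0}, {"xyz": [0, 0, 0], "turn": [0, 0, 0], "grip": 0}, {"xyz": [0, 0, 0], "turn": [0, 0, 0], "grip": 0}, {"xyz": [0, 0, 0], "turn": [0, 0, 0], "grip": 0}, {"xyz": [0, 0, 0], "turn": [0, 0, 0], "grip": 0}, {"xyz": [0, 0, 0], "turn": [0, 0, 0], "grip": 0}, {"xyz": [0, 0, 0], "turn": [0, 0, 0], "grip": 0}, {"xyz": [0, 0, 0], "turn": [0, 0, 0], "grip": 0}, {"xyz": [0, 0, 0], "turn": [0, 0, 0], "grip": 0}])

```text
clock: 5.37
tcp_pos: [0.4337, -0.4245, 0.1633]
orientation: [0.0, 0.993, 0.119, -0.0]
wrist_force: [-0.1, -0.6, 0.2]
finger_gap: -0.0
grip_force: 0.0
```

>>> apply_moves(rows=[{"xyz": [0, 0, 0], "turn": [0, 0, 0], "grip": 0}, {"xyz": [0, 0, 0], "turn": [0, 0, 0], "grip": 0}, {"xyz": [0, 0, 0], "turn": [0, 0, 0], "grip": 0}, {"xyz": [0, 0, 0], "turn": [0, 0, 0], "grip": 0}, {"xyz": [0, 0, 0], "turn": [0, 0, 0], "grip": 0}, {"xyz": [0, 0, 0], "turn": [0, 0, 0], "grip": 0}])

```text
clock: 5.87
tcp_pos: [0.4337, -0.4245, 0.1633]
orientation: [0.0, 0.993, 0.119, -0.0]
wrist_force: [0.1, -0.3, 0.1]
finger_gap: -0.0001
grip_force: 0.0
```

Run:
```python
from go import *
s=env.get_state();print(s["clock"],s["tcp_pos"],s["wrist_force"])
ims=[]
for n,b in(("top",(370,150,440,220)),("side",(300,90,380,180))):
    c=imaging.read_camera(n);a=c["color"][b[1]:b[3],b[0]:b[2]];ims.append(cv2.resize(a,(400,400),interpolation=cv2.INTER_CUBIC))
    import pickle;pickle.dump(c,open(n+"2.pkl","wb"))
cv2.imwrite("pics/a2.png",np.hstack(ims))
print(rel([.5603,-.394,.12])[0])
```

```text
5.8667 [ 0.43370911 -0.4245261   0.16332922] [ 0.06866479 -0.34423008  0.09986847]
[130.2   0.3  43.3]
```

View pics/a2.png

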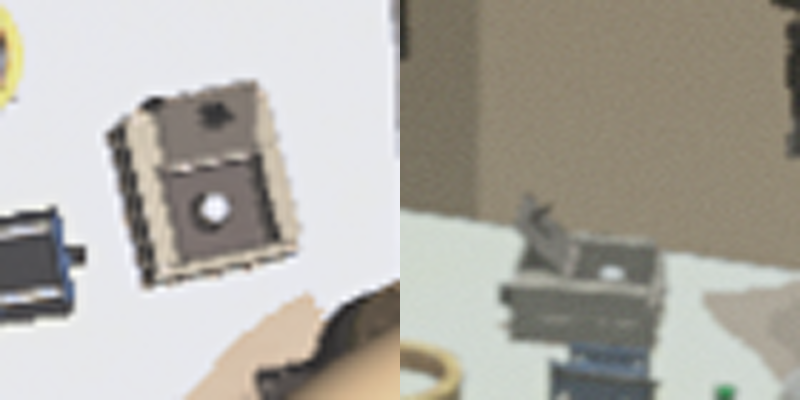

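The hatch is fully open and leaning back. The white plunger is at top-crop (213,209), pixel (407,186), and at side-crop (612,273). Measuring it.

Run:
```python
from go import *
import pickle
for n,b in(("top",(402,181,413,192)),("side",(336,146,349,158))):
    c=pickle.load(open(n+"2.pkl","rb"));g=c["color"].min(2)[b[1]:b[3],b[0]:b[2]].astype(float)
    t=(g.max()+np.median(g))/2;w=np.clip(g-t,0,None)
    V,U=np.mgrid[b[1]:b[3],b[0]:b[2]];u,v=(w*U).sum()/w.sum(),(w*V).sum()/w.sum();print(n,u,v,t,ray(c,[[u,v]],.049),pts(c)[round(v),round(u)])
```

```text
top 407.1795532646048 185.87027491408935 175.5 [[ 0.56001865 -0.39419867  0.049     ]] [ 0.55900112 -0.39259654  0.0524274 ]
side 341.5932621199671 151.3393590797042 152.25 [[ 0.55970407 -0.38740166  0.049     ]] [ 0.5592999  -0.39143204  0.0484863 ]
```

>>> apply_moves(rows=[{"xyz": [25, 0, 0], "turn": [0, 0, 0], "grip": 0}, {"xyz": [60, 0, 0], "turn": [0, 0, 0], "grip": 0}, {"xyz": [95, 0, 0], "turn": [0, 0, 0], "grip": 0}, {"xyz": [120, -1, 0], "turn": [0, 0, 0], "grip": 0}, {"xyz": [130, -1, 10], "turn": [0, 0, 0], "grip": 0}, {"xyz": [130, -1, 30], "turn": [0, 0, 0], "grip": 0}, {"xyz": [130, -1, 55], "turn": [0, 0, 0], "grip": 0}, {"xyz": [130, -1, 80], "turn": [0, 0, 0], "grip": 0}, {"xyz": [130, -1, 97], "turn": [0, 0, 0], "grip": 0}, {"xyz": [130, -1, 106], "turn": [0, 0, 0], "grip": 0}, {"xyz": [130, -1, 109], "turn": [0, 0, 0], "grip": 0}, {"xyz": [130, -1, 109], "turn": [0, 0, 0], "grip": 0}])

```text
clock: 6.97
tcp_pos: [0.559, -0.3927, 0.0535]
orientation: [-0.0, 0.993, 0.119, -0.001]
wrist_force: [1.2, 0.2, 1.0]
finger_gap: -0.0002
grip_force: 0.0
```

>>> apply_moves(rows=[{"xyz": [0, 0, 1.5], "turn": [0, 0, 0], "grip": 0}, {"xyz": [0, 0, 3], "turn": [0, 0, 0], "grip": 0}, {"xyz": [0, 0, 4.5], "turn": [0, 0, 0], "grip": 0}, {"xyz": [0, 0, 6], "turn": [0, 0, 0], "grip": 0}, {"xyz": [0, 0, 7.5], "turn": [0, 0, 0], "grip": 0}, {"xyz": [0, 0, 8.5], "turn": [0, 0, 0], "grip": 0}, {"xyz": [0, 0, 8.5], "turn": [0, 0, 0], "grip": 0}, {"xyz": [0, 0, 8.5], "turn": [0, 0, 0], "grip": 0}])

```text
clock: 7.63
tcp_pos: [0.5601, -0.3931, 0.0463]
orientation: [0.0, 0.993, 0.119, 0.0]
wrist_force: [0.0, -0.2, 1.8]
finger_gap: 0.0001
grip_force: 1.2
```

>>> apply_moves(rows=[{"xyz": [0, 0, 1], "turn": [0, 0, 0], "grip": 0}, {"xyz": [0, 0, 2], "turn": [0, 0, 0], "grip": 0}, {"xyz": [0, 0, 3], "turn": [0, 0, 0], "grip": 0}, {"xyz": [0, 0, 3.5], "turn": [0, 0, 0], "grip": 0}, {"xyz": [0, 0, 3.5], "turn": [0, 0, 0], "grip": 0}, {"xyz": [0, 0, 3.5], "turn": [0, 0, 0], "grip": 0}])

```text
clock: 8.13
tcp_pos: [0.5601, -0.3932, 0.043]
orientation: [0.001, 0.993, 0.119, 0.0]
wrist_force: [0.5, -0.5, 6.4]
finger_gap: -0.0001
grip_force: 2.9
```

>>> apply_moves(rows=[{"xyz": [0, 0, 0.7], "turn": [0, 0, 0], "grip": 0}, {"xyz": [0, 0, 1.2], "turn": [0, 0, 0], "grip": 0}, {"xyz": [0, 0, 1.2], "turn": [0, 0, 0], "grip": 0}, {"xyz": [0, 0, 1.2], "turn": [0, 0, 0], "grip": 0}])

```text
clock: 8.47
tcp_pos: [0.5602, -0.3932, 0.043]
orientation: [0.001, 0.993, 0.119, 0.001]
wrist_force: [-1.6, 2.2, 12.1]
finger_gap: -0.0
grip_force: 5.7
```

The plunger is hard at its stop: z stays at 0.043 while the force rises to 12 N. Withdrawing straight up, then forward.

>>> apply_moves(rows=[{"xyz": [0, 0, -10], "turn": [0, 0, 0], "grip": 0}, {"xyz": [0, 0, -35], "turn": [0, 0, 0], "grip": 0}, {"xyz": [0, 0, -65], "turn": [0, 0, 0], "grip": 0}, {"xyz": [0, 0, -95], "turn": [0, 0, 0], "grip": 0}, {"xyz": [-20, 0, -115], "turn": [0, 0, 0], "grip": 0}, {"xyz": [-55, 0, -120], "turn": [0, 0, 0], "grip": 0}, {"xyz": [-90, 0, -120], "turn": [0, 0, 0], "grip": 0}, {"xyz": [-120, 0, -120], "turn": [0, 0, 0], "grip": 0}, {"xyz": [-130, 0, -120], "turn": [0, 0, 0], "grip": 0}, {"xyz": [-130, 0, -120], "turn": [0, 0, 0], "grip": 0}, {"xyz": [-130, 0, -120], "turn": [0, 0, 0], "grip": 0}, {"xyz": [-130, 0, -120], "turn": [0, 0, 0], "grip": 0}])

```text
clock: 9.47
tcp_pos: [0.4344, -0.4234, 0.1609]
orientation: [-0.0, 0.993, 0.119, 0.0]
wrist_force: [-0.3, -0.2, 0.6]
finger_gap: -0.0001
grip_force: 0.0
```

Run:
```python
from go import *
ims=[]
for n,b in(("top",(370,150,440,220)),("side",(300,90,380,180))):
    c=imaging.read_camera(n);a=c["color"][b[1]:b[3],b[0]:b[2]];ims.append(cv2.resize(a,(400,400),interpolation=cv2.INTER_CUBIC))
    if n=="top":print(pts(c)[185:188,406:409,2])
cv2.imwrite("pics/a3.png",np.hstack(ims)); s=env.get_state();print(s["clock"],s["tcp_pos"],s["wrist_force"])
```

```text
[[0.03739061 0.04083978 0.04645942]
 [0.03911136 0.04251031 0.04833643]
 [0.04790988 0.05199073 0.04577567]]
9.5667 [ 0.43465056 -0.42313081  0.1607974 ] [0.55645686 0.44608504 0.69880653]
```

View pics/a3.png

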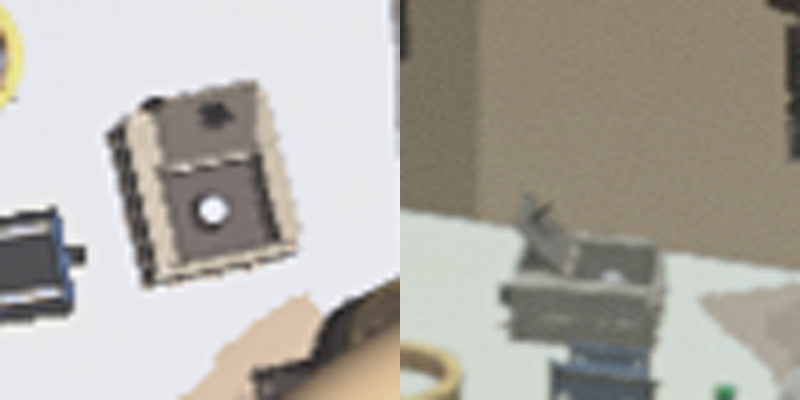

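The hatch is still open and the box has not moved. The plunger sits lower, at side-crop (612,277) and partly hidden by the rim, and the arm is clear.

```bash
python3 -c "
from workcell import ticket;print(ticket.hand_in())"
```

```text
the job is handed in; nothing more can be done
None
```

The wide hatch opened with one press and stayed open, the reset plunger is fully home, and I handed the job in at about 9.6 s with the arm clear and the narrow-hatch box untouched.

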